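Turn the green divider of the household folder

TASK

The household folder lies open with its green divider standing part-way up from the right-hand pile. With a fingertip, turn the green divider over the rings and press it down until it lies flat on the left-hand pile. Push it gently and steadily without pinching it between the fingers, let the orange divider beneath it lie where it is, disturb nothing else around the folder, and come away clear.

Things in the scene. Friction and masses are not known exactly. Their poses are not given: they have to be found in the camera images.
- folder: A5 two-ring folder, dark grey covers, open and flat on the board; it does not slide. 230 mm along the spine, 388 mm across, covers 3 mm thick. Origin: on the board under mid-spine. x runs along the spine away from the robot (at yaw 0), y towards the left-hand half, z up. The right-hand half (-y) holds 15 mm of paper (top at z = 18 mm), 12 to 156 mm out from the spine, and the orange divider.
- ring_axis (a point): centre line of the two steel rings, mid-spine, 22 mm above the board; the dividers turn about this line, which runs along the folder's x. Rings: 16 mm radius, at x = -40 and +40 mm
- left_pile (a point): middle of the top face of the left-hand pile, 88 mm left of the ring line, 18 mm above the board: paper with a flat grey divider on it, 216 mm along the spine, reaching 168 mm out (180 mm at its tab)
- green_root (a point): Green divider: rigid plastic leaf 3 mm thick, 216 mm along the spine, from 8 to 168 mm off the ring line, 63 to 117 g, with a tab 60 mm long reaching to 180 mm at x = +42 to +102 mm. Origin: on the ring line, mid-spine. x as the folder's; the leaf extends to its own -y; faces at z = 0.5 mm (the underside at the start, uppermost when turned) and z = 3.5 mm.
- green_edge (a point): middle of the green divider's free edge, 168 mm from the ring centre line, mid-thickness
- green_leaf (a joint): turn of the green divider about the ring centre line, rad: 0 = flat on the right-hand pile, 1.57 = upright, 3.14 = flat on the left-hand pile. It starts at 0.25 to 0.65 and, being stiff on the rings, stays wherever it is left (moving it takes 0.5 to 1.6 N at the free edge; pushing its edge straight at the rings jams it).
- orange_leaf (a joint): turn of the orange divider (same size, lying just beneath the green one's resting place, top face 21.5 mm above the board; its tab is mid-edge), rad: 0 = flat on the right-hand pile. It must stay below 0.12.
- tin: round steel scouring-pad tin, 85 mm across, 46 mm high; origin at the centre of its underside; stands beyond the folder's far edge
- vinegar: glass vinegar bottle with red twist cap, 64 mm across, 217 mm high; origin at the centre of its underside; stands beyond the folder's far edge
- torch: black and yellow hand torch lying along its own x, 132 mm long, 37 mm high; origin under its middle; lies beyond the folder's far edge
- spray: empty clear spray bottle with white and red trigger head, 72 mm across, 224 mm high; origin at the centre of its underside; stands beside the left-hand cover, with the fixed pale-blue tiers (305 mm high) some way farther left

How it is judged:
By the outcome, as a careful person would: the job done as asked, in the order asked, and still so for the second after the job is handed in, with the robot touching nothing.
It also fails if it takes over 45 s, if anything falls off the work surface, if the arm or the gripper's body presses on something with over 40 N, if the wrist force passes 120 N, or if a joint passes its speed limit or range.

ROBOT

A 6-joint arm with a two-finger parallel gripper is mounted at the origin on the work surface. World frame = base frame: x ahead of the robot, y to its left, z up, the work surface at z = 0. Lengths are in m, angles in degrees, forces in N, time in s.
With the tool pointing down it reaches from about 0.375 to 0.75 m from the base axis. Payload 9 kg.
Tool frame: the origin (TCP) lies where the fingers leave the gripper's body, on its centre line; the fingertips stand 73 mm ahead of it and the grasp point (between the pads) lies 54 mm ahead of it (robot.tip_reach is the distance from the TCP to the fingertips, in m); z points along the fingers, y is the direction in which the jaws open and shut (so a half turn about z gives the same grasp; the last joint's range is limited). The gripper opens to 85 mm and grips with 20 to 120 N. Pads are 22 mm wide; open, the fingers measure 114 mm over their backs; the gripper's body (76 mm by 85 mm) begins 54 mm behind the grasp point. The pads swing forward as they close: fully open they stand 13 mm farther back than shut.
Start: joints at [61.094, 5.964, 5.575, 89.605, 0, 77.527], TCP at [0.17, 0.576, 0.304] pointing down, gripper open.
Joint ranges: [-171.21, 171.21], [-48.23, 106.86], [-62.78, 66.21], [-105.2, 120.99], [-86.42, 89.51], [-180, 180]. Speed limits (degrees/s): [127.2, 127.2, 147.25, 180, 180, 180].

INTERFACE

Orientations are given as [roll, pitch, yaw] about the fixed x, y, z axes, in that order (R = Rz(yaw) Ry(pitch) Rx(roll)).
In Python, from plant import robot gives the robot as it stands. Calls block until the motion is done:
- robot.move_pose(position, orientation): joint-space move of the TCP to a pose.
- robot.line_to(position, vel=0.15, rotation=None, guard=None): straight line of the TCP; rotation=None keeps the orientation; vel is the mean speed in m/s. With guard (N) it stops when the force on the tool has changed by that much, and returns True; else False.
- robot.goto_joints(angles): joint-space move.
- robot.set_gripper(opening): finger opening in m; the grip force is fixed at half the most; returns when the fingers have stopped.
- robot.pause(seconds).
- robot.ik(position, orientation): joint angles nearest the present ones, or None.
- robot.observe(): the state.
- robot.grab_frame(name): name is "scene" or "top"; returns the picture (400x640x3 uint8, blue, green, red); there is no depth.
- robot.get_calibration(name): a dict with "vertical_fov" (degrees; the focal length in pixels is half the picture's height over the tangent of half this angle, whatever the lens; pixels are square), "cx", "cy" (the principal point, pixels), "rvec" (rotation vector, rad) and "tvec" (3), from world to camera coordinates, as OpenCV has them. Camera axes: x right, y down, z forward; pixel columns grow to the right and rows downward; lengths in m; the calibration is good to about 2 mm. A picture is of the moment at which its call begins. get_calibration takes no time and is no camera call.
A pose or a line that the arm cannot do raises robot.IKError and nothing moves.
- robot.job_done(): hands the job in, once; it reports no verdict.
The state is a dict: "time": time; "q": joint angles; "qvel": joint speeds; "joint_torque": joint torques, N m; "tool_pos": TCP position; "tcp_rot": TCP orientation; "ft_force": force on the tool from outside, world axes, zero at the start; "torque": the same for the moment, N m; "gripper_width": finger opening in m.
Only numpy, scipy, OpenCV 4.12 (cv2) and the standard library are available. Lean on these libraries where they do the work, as an engineer would, in place of code of your own. Each camera call takes 0.05 s, during which the arm holds its last target.

## Working session

There is one attempt and no reset: what is moved stays moved. The work goes in short steps, each a Python script; the robot and the scene stay as the last script left them, time stands still between calls to the robot, and variables do not carry over. Pictures are saved under pics/ and viewed, and the job is handed in when it is done.

```bash
ls; mkdir -p pics; python3 - <<'E'
from plant import robot
import cv2
for n in("scene","top"):
    cv2.imwrite(f"pics/{n}0.png",robot.grab_frame(n)); print(n,robot.get_calibration(n))
s=robot.observe();print(s["time"],s["tool_pos"],s["tcp_rot"],s["gripper_width"])
E
```

```text
pics
scene {'vertical_fov': 47.52298302591646, 'cx': 320.1402415354256, 'cy': 203.15085644545323, 'rvec': array([ 1.07524029,  2.54208715, -0.88029106]), 'tvec': array([ 0.40182647, -0.34974991,  1.21001709])}
top {'vertical_fov': 53.56637061483366, 'cx': 314.93325978975173, 'cy': 200.08414494451182, 'rvec': array([ 2.21306376, -2.17205382,  0.08740896]), 'tvec': array([0.03223761, 0.6161513 , 1.02090119])}
0.1 [0.16960224 0.57531201 0.30321058] [-1.79933676e+02 -1.46945536e-02  1.63567887e+02] 0.08541288547803602
```

View pics/scene0.png

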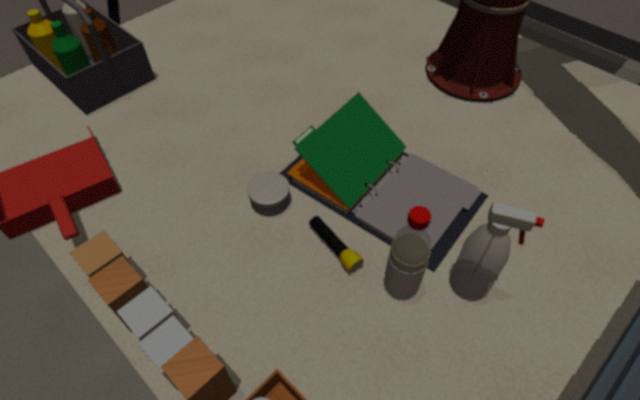

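View pics/top0.png

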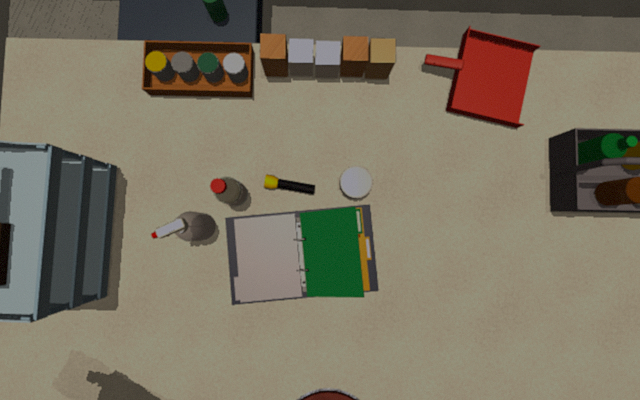

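```bash
cat > h.py <<'E'
import numpy as np, cv2
from plant import robot
def cam(n):
    c=robot.get_calibration(n); f=200/np.tan(np.radians(c["vertical_fov"]/2))
    K=np.array([[f,0,c["cx"]],[0,f,c["cy"]],[0,0,1.]])
    return K,np.array(c["rvec"],float),np.array(c["tvec"],float)
def proj(n,P):
    K,r,t=cam(n); return cv2.projectPoints(np.array(P,float).reshape(-1,3),r,t,K,None)[0].reshape(-1,2)
def atz(n,uv,z):
    K,r,t=cam(n); R=cv2.Rodrigues(r)[0]; d=R.T@np.linalg.inv(K)@np.array([uv[0],uv[1],1.]); c=-R.T@t
    return c+d*(z-c[2])/d[2]
E
python3 - <<'E'
import sys; sys.path.insert(0,'.')
from h import *
a=cv2.imread("pics/top0.png");b=cv2.imread("pics/scene0.png")
cv2.imwrite("pics/tc.png",cv2.resize(a[160:320,140:390],None,fx=3.2,fy=3.2,interpolation=cv2.INTER_CUBIC))
cv2.imwrite("pics/sc.png",cv2.resize(b[80:300,240:560],None,fx=2.5,fy=2.5,interpolation=cv2.INTER_CUBIC))
print(proj("top",[[.17,.576,.3],[0,0,0]]))
for uv in [(371,206),(378,292),(226,216),(231,304)]: print(atz("top",uv,.003))
E
```

```text
[[ 22.25591183 426.53759756]
 [327.44498778 439.21840169]]
[ 0.60364891 -0.10671985  0.003     ]
[ 0.37690828 -0.12718571  0.003     ]
[0.56971346 0.27919468 0.003     ]
[0.33961545 0.25843495 0.003     ]
```

View pics/tc.png

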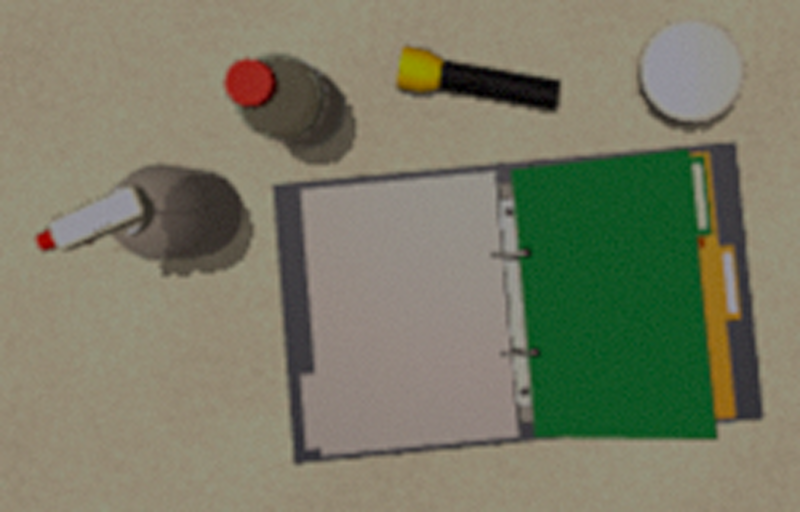

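View pics/sc.png

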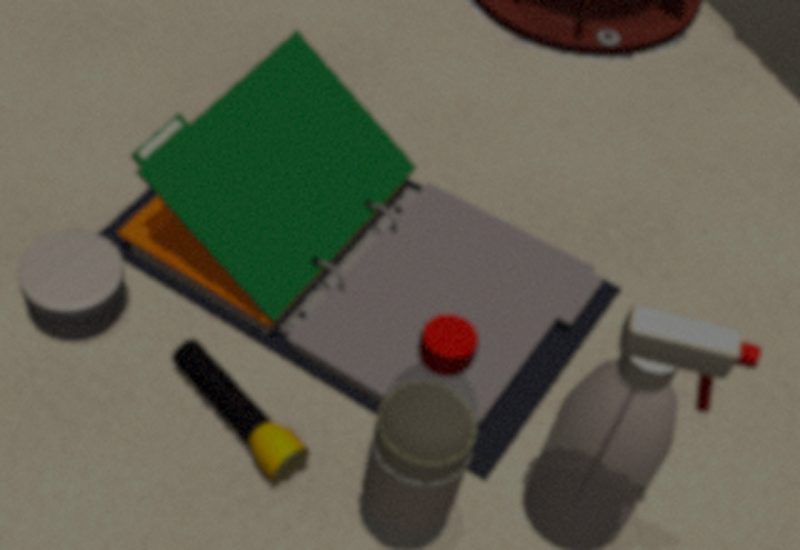

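```bash
cat >> h.py <<'E'
def F(p,pts):
    x,y,yaw=p[:3]; c,s=np.cos(yaw),np.sin(yaw)
    P=np.array(pts,float).reshape(-1,3)
    return P@np.array([[c,-s,0],[s,c,0],[0,0,1]]).T+[x,y,0]
def leaf(th,pts):
    P=np.array(pts,float).reshape(-1,3); c,s=np.cos(th),np.sin(th)
    # x, -r*c + z*s , 22 + r*s + z*c with y=-r
    return np.c_[P[:,0],P[:,1]*c+P[:,2]*s,.022-P[:,1]*s+P[:,2]*c]
E
cat > fit.py <<'E'
from h import *
from scipy.optimize import least_squares
t=lambda x,y:((x+.5)/3.2-.5+140,(y+.5)/3.2-.5+160)
s=lambda x,y:((x+.5)/2.5-.5+240,(y+.5)/2.5-.5+80)
fold=[((.115,-.194,.003),t(735,144)),((-.115,-.194,.003),t(762,417)),((-.115,.194,.003),t(296,462)),((.115,.194,.003),t(275,187))]
folds=[((.115,.194,.003),s(483,478)),((-.115,.194,.003),s(619,288)),((.115,-.194,.003),s(104,232))]
lt=[((-.108,-.168,.0035),t(717,438)),((.108,-.168,.0035),t(690,152)),((-.108,-.008,.0035),t(533,437)),((.108,-.008,.0035),t(513,170))]
ls=[((-.108,-.168,.0035),s(297,32)),((.108,-.168,.0035),s(138,172)),((-.108,-.008,.0035),s(414,167)),((.108,-.008,.0035),s(275,320))]
def res(p,full=False):
    r=[]
    for cam_,a,b in(("top",fold,lt),("scene",folds,ls)):
        r.append(proj(cam_,F(p,[q[0] for q in a]))-[q[1] for q in a])
        r.append(proj(cam_,F(p,leaf(p[3],[q[0] for q in b])))-[q[1] for q in b])
    return np.vstack(r)
o=least_squares(lambda p:res(p).ravel(),[.47,.08,.09,.5],loss='soft_l1')
print(o.x,np.degrees(o.x[2:]));print(res(o.x).round(1))
np.save("p.npy",o.x)
# independent triangulation of near-free corner
def tri(a,b):
    M=[cam(n) for n in("top","scene")]
    Ps=[K@np.c_[cv2.Rodrigues(r)[0],tv] for K,r,tv in M]
    X=cv2.triangulatePoints(Ps[0],Ps[1],np.array(a,float),np.array(b,float)).ravel();return X[:3]/X[3]
print("tri near free",tri(lt[0][1],ls[0][1]),F(o.x,leaf(o.x[3],[lt[0][0]])))
print("tri far free",tri(lt[1][1],ls[1][1]),F(o.x,leaf(o.x[3],[lt[1][0]])))
print("spray base ~",tri(t(125,205),s(655,345)), "vinegar cap",tri(t(250,82),s(448,335)))
E
python3 fit.py
```

```text
[0.47293838 0.07823555 0.10570846 0.53622981] [ 6.05664889 30.72370486]
[[ 0.1 -0.2]
 [ 0.1  1.2]
 [-1.4  0.5]
 [-1.2 -1. ]
 [ 0.1  1. ]
 [-0.1 -0.5]
 [-0.   0.5]
 [-0.9  0. ]
 [ 0.1  0.2]
 [ 0.9 -0.3]
 [-5.4  2. ]
 [-1.1 -0.7]
 [-1.8 -0.8]
 [ 1.  -0.5]
 [-1.2 -0.2]]
tri near free [ 0.38152227 -0.07308957  0.11056244] [[ 0.38059053 -0.07499509  0.11083971]]
tri far free [ 0.59321    -0.05154731  0.10765356] [[ 0.59538483 -0.05220457  0.11083971]]
spray base ~ [0.54474493 0.34088704 0.202935  ] vinegar cap [0.62949975 0.25482819 0.21452298]
```

```bash
cat > traj.py <<'E'
from h import *
from scipy.spatial.transform import Rotation as Ro
p=np.load("p.npy"); D=np.radians
L=robot.tip_reach
def alpha(th): return min(90,max(50,np.degrees(th)))
def pose(th,h,xf=-.01,e=.035,sgn=1,al=None):
    a=D(alpha(th) if al is None else al)
    d=np.array([0,np.cos(a),-np.sin(a)]); n=np.array([0,-np.sin(a),-np.cos(a)])
    if a>=th-1e-9: tip=leaf(th,[(xf,-.168,.0005)])[0]+h*n+e*d
    else: tip=leaf(th,[(xf,-.168+e,.0005)])[0]+h*n
    yaw=p[2]; Rz=Ro.from_euler('z',yaw).as_matrix()
    z=Rz@d; y=sgn*Rz[:,0]; R=np.c_[np.cross(y,z),y,z]
    tipw=F(p,[tip])[0]
    return tipw-L*z, Ro.from_matrix(R).as_euler('xyz',degrees=True), tipw
E
python3 - <<'E'
from traj import *
print(L)
for sgn in(1,-1):
    for th in [31,50,70,90,120,150,180]:
        P,o,t=pose(D(th),.012 if th>31 else .035,sgn=sgn)
        q=robot.ik(P,o); print(sgn,th,P.round(3),o.round(1),t.round(3),None if q is None else np.round(q,1))
    P,o,t=pose(D(90),.012,sgn=sgn); print("mid",robot.ik([.40,-.22,.4],o))
print(robot.ik([.12,.42,.42],robot.observe()["tcp_rot"]))
E
```

```text
0.0726
1 31 [ 0.484 -0.116  0.115] [180.  -40.   96.1] [ 0.479 -0.07   0.06 ] [-41.1  18.9  -7.6  95.1  25.9  35.4]
1 50 [ 0.478 -0.063  0.172] [180.  -40.   96.1] [ 0.473 -0.017  0.116] [-37.1  10.4 -11.1  98.4  28.   39.3]
1 70 [ 0.472 -0.003  0.211] [180.  -20.   96.1] [0.469 0.021 0.143] [-25.1  -9.2 -20.6  89.2  17.   57.2]
1 90 [0.464 0.066 0.228] [180.    0.   96.1] [0.464 0.066 0.155] [ -8.  -17.5 -24.4  83.1   0.   76. ]
1 120 [0.457 0.132 0.21 ] [180.    0.   96.1] [0.457 0.132 0.137] [  0.3 -16.  -25.   81.    0.   84.2]
1 150 [0.452 0.18  0.161] [180.    0.   96.1] [0.452 0.18  0.088] [  6.3 -12.9 -27.5  75.4   0.   90.2]
1 180 [0.45  0.198 0.094] [180.    0.   96.1] [0.45  0.198 0.022] [  8.4  -9.  -31.2  67.8   0.   92.3]
mid [-45.30354001 -16.20648891  -5.23995207 100.96653684   0.
  38.6398111 ]
-1 31 [ 0.484 -0.116  0.115] [-180.    40.   -83.9] [ 0.479 -0.07   0.06 ] [ -41.1   18.9   -7.6   95.1   25.9 -144.6]
-1 50 [ 0.478 -0.063  0.172] [-180.    40.   -83.9] [ 0.473 -0.017  0.116] [ -37.1   10.4  -11.1   98.4   28.  -140.7]
-1 70 [ 0.472 -0.003  0.211] [-180.    20.   -83.9] [0.469 0.021 0.143] [ -25.1   -9.2  -20.6   89.2   17.  -122.8]
-1 90 [0.464 0.066 0.228] [180.    0.  -83.9] [0.464 0.066 0.155] [  -8.   -17.5  -24.4   83.1    0.  -104. ]
-1 120 [0.457 0.132 0.21 ] [180.    0.  -83.9] [0.457 0.132 0.137] [  0.3 -16.  -25.   81.    0.  -95.8]
-1 150 [0.452 0.18  0.161] [180.    0.  -83.9] [0.452 0.18  0.088] [  6.3 -12.9 -27.5  75.4   0.  -89.8]
-1 180 [0.45  0.198 0.094] [180.    0.  -83.9] [0.45  0.198 0.022] [  8.4  -9.  -31.2  67.8   0.  -87.7]
mid [ -45.30354001  -16.20648891   -5.23995207  100.96653684    0.
 -141.3601889 ]
[ 5.67979724e+01 -1.84884896e+01 -4.91846931e+00  1.03637764e+02
 -5.06686482e-03  7.32300800e+01]
```

```bash
python3 - <<'E'
from traj import *
th=p[3]
P,o,t=pose(th,.035)
d=(t-P)/L
robot.set_gripper(0)
r0=robot.observe()["tcp_rot"]
robot.line_to([.12,.42,.42],vel=.25)
print(robot.observe()["time"])
_,od,_=pose(D(90),.01)
robot.move_pose([.40,-.22,.42],od)
print(robot.observe()["time"])
robot.move_pose(P-.1*d,o)
robot.line_to(P,vel=.1,guard=4)
s=robot.observe();print(s["time"],s["tool_pos"],P,s["ft_force"],s["gripper_width"])
a=robot.grab_frame("scene");b=robot.grab_frame("top")
cv2.imwrite("pics/a1.png",np.vstack([cv2.resize(a[50:250,220:540],None,fx=2,fy=2)[:300],cv2.resize(b[170:320,180:500],None,fx=2,fy=2)]))
E
```

```text
1.8167
4.2917
6.4083 [ 0.48386072 -0.11737706  0.11504656] [ 0.48358424 -0.11687489  0.11456649] [-0.37948151  0.28255345  0.58988303] 0.00019271609630117415
```

View pics/a1.png

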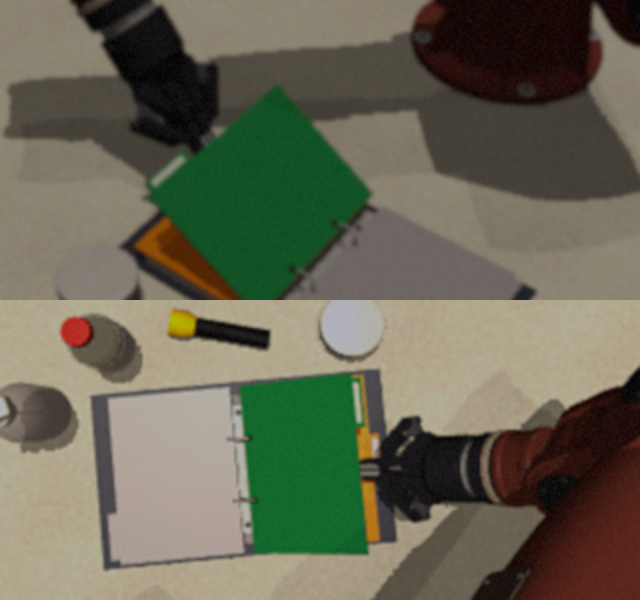

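The fingers have gone in under the middle of the free edge, at about (365,468) in the lower view, and the leaf hasn't moved. Next I lift it.

```bash
cat > snap.py <<'E'
from h import *
def snap(name):
    a=robot.grab_frame("scene");b=robot.grab_frame("top")
    cv2.imwrite(f"pics/{name}.png",np.vstack([cv2.resize(a[80:230,220:540],None,fx=2,fy=2),cv2.resize(b[170:320,180:500],None,fx=2,fy=2)]))
def run(ths,h=.012,vel=.06,guard=12):
    from traj import pose,D
    for t in ths:
        P,o,_=pose(D(t),h)
        g=robot.line_to(P,vel=vel,rotation=o,guard=guard)
        s=robot.observe();print(t,g,round(s["time"],2),np.round(s["ft_force"],2),np.round(s["tool_pos"]-P,4))
        if g: break
E
python3 - <<'E'
from snap import *
run([31,45,60,75]); snap("a2")
E
```

```text
31 False 7.06 [ 0.41 -0.52  0.44] [0.0001 0.0002 0.0002]
45 False 7.89 [ 0.53 -0.57 -0.84] [ 0.      0.0001 -0.    ]
60 False 8.88 [-0.21 -0.65  0.66] [-0.0001 -0.0001 -0.0003]
75 False 9.93 [ 0.43 -0.06  0.8 ] [-0.0001 -0.0002 -0.0003]
```

View pics/a2.png

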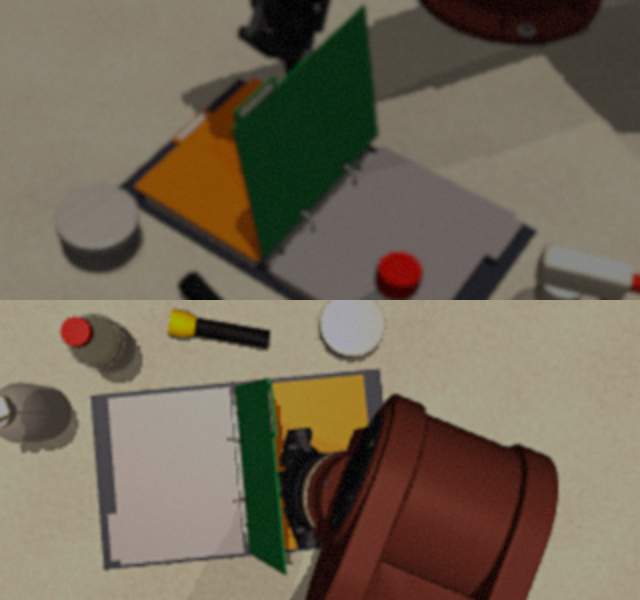

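The leaf is up to about 75° and the orange divider is still flat. I'll carry on over the rings.

```bash
python3 - <<'E'
from snap import *
run([90,105,120,135,150,165]); snap("a3")
E
```

```text
90 False 11.08 [ 0.16 -1.04 -0.21] [ 0.     -0.0002 -0.0001]
105 False 11.81 [-0.39  0.62 -0.76] [-0.0001  0.0002 -0.    ]
120 False 12.53 [-0.97  0.33 -0.39] [-0.0001  0.0002 -0.    ]
135 False 13.26 [ 0.44 -0.01  0.37] [-0.0001  0.0001 -0.    ]
150 False 13.98 [0.33 0.23 0.13] [-0.0001  0.0001  0.    ]
165 False 14.71 [-0.41 -1.2  -0.25] [-0.  0.  0.]
```

View pics/a3.png

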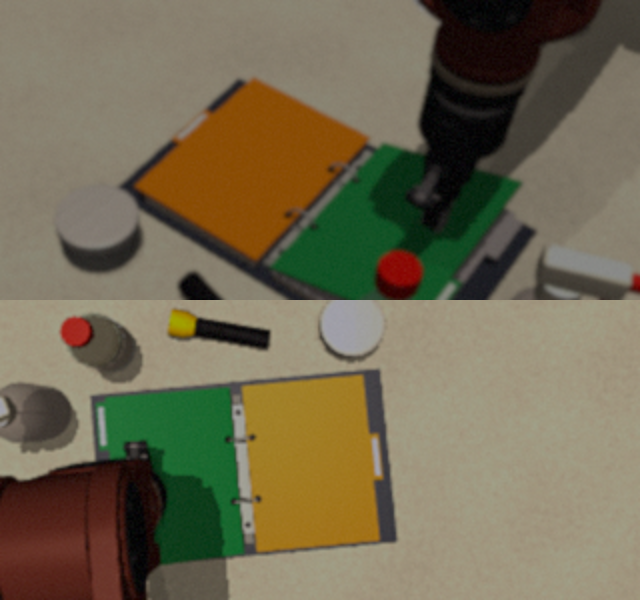

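Green is nearly down on the left and orange is flat. Now I press down, with a force guard.

```bash
python3 - <<'E'
from snap import *
from traj import *
run([176],guard=12)
P,o,_=pose(D(180),.012)
g=robot.line_to(P-[0,0,.008],vel=.02,rotation=o,guard=8)
s=robot.observe();print(g,s["time"],s["ft_force"],s["tool_pos"]-P)
robot.pause(.3)
s=robot.observe();print(s["ft_force"],s["tool_pos"]-P, "tip z",s["tool_pos"][2]-L)
E
```

```text
176 False 15.38 [0.43 0.68 0.37] [-0.0003  0.     -0.0003]
True 15.95 [-2.18899117  0.35690612  8.29899164] [ 2.85211853e-04 -9.37539231e-05 -2.12818091e-05]
[-2.45124184 -1.21034151  8.51263718] [ 2.50074614e-04 -8.56504405e-05 -7.36730230e-05] tip z 0.021426326976970445
```

```bash
python3 - <<'E'
from snap import *
from traj import *
s=robot.observe();P=np.array(s["tool_pos"])
robot.line_to(P+[0,0,.03],vel=.05)
robot.line_to(P+[0,0,.30],vel=.25)
_,od,_=pose(D(90),.01)
robot.move_pose([.30,-.30,.42],od)
print(robot.observe()["time"],robot.observe()["ft_force"])
a=robot.grab_frame("scene");b=robot.grab_frame("top")
cv2.imwrite("pics/f_s.png",cv2.resize(a[80:300,240:560],None,fx=2.5,fy=2.5,interpolation=cv2.INTER_CUBIC))
cv2.imwrite("pics/f_t.png",cv2.resize(b[160:320,140:390],None,fx=3.2,fy=3.2,interpolation=cv2.INTER_CUBIC))
for th in(np.pi,3.05):
  X=F(p,leaf(th,[(.108,-.168,.0005),(-.108,-.168,.0005),(-.108,-.008,.0005),(.108,-.008,.0005)]))
  print(th,((proj("top",X)-[140,160]+.5)*3.2-.5).round(),((proj("scene",X)-[240,80]+.5)*2.5-.5).round())
E
```

```text
20.1333 [-0.30585685  0.79893005 -0.46171765]
3.141592653589793 [[299. 189.]
 [319. 457.]
 [517. 438.]
 [494. 172.]] [[462. 440.]
 [595. 263.]
 [428. 178.]
 [285. 333.]]
3.05 [[296. 188.]
 [316. 460.]
 [517. 439.]
 [494. 172.]] [[465. 429.]
 [599. 251.]
 [428. 178.]
 [285. 333.]]
```

View pics/f_s.png

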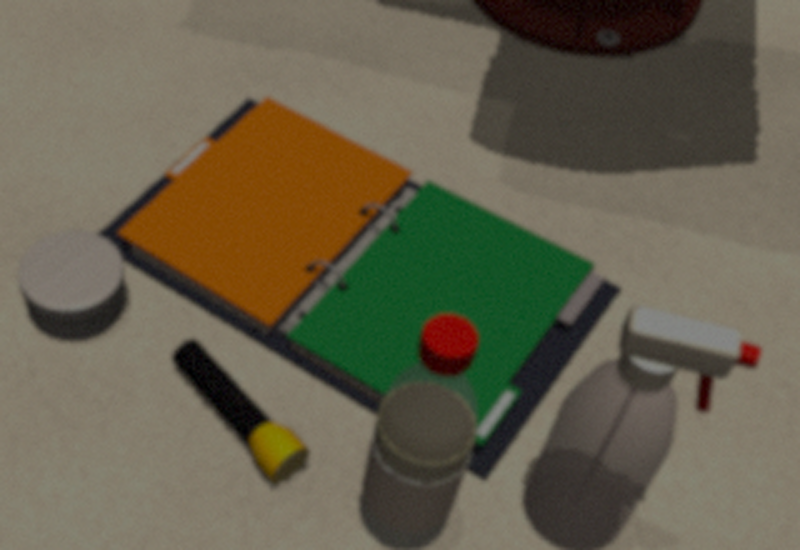

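View pics/f_t.png

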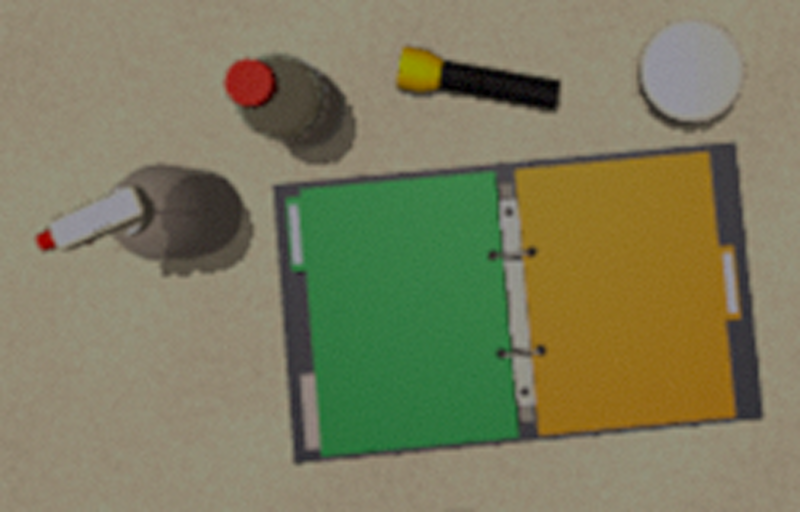

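The green divider's corners, at about (594,264) in the scene view and (319,457) in the top view, match the prediction for flat to about a pixel. Everything else is where it started, so I'm handing in.

```bash
python3 -c "
from plant import robot
robot.job_done();print(robot.observe()['time'])"
```

```text
the job is handed in; nothing more can be done
the job is handed in; nothing more can be done
```

The green divider is turned over the rings and lies flat on the left-hand pile. I handed the job in at about 20 s of the 45 s allowed.

- **Turn:** I closed the gripper and slid the fingertips under the middle of the green divider's free edge. One steady push carried it over, with about 1 N or less on the wrist at each waypoint.
- **Press:** I then pressed it down with the fingertip to about 8 N. The tip stopped at z = 21.4 mm, against the 21.5 mm expected for a flat divider. After that I lifted away clear of the folder.
- **Final pictures:** In both views the green corners match the predicted flat position to about a pixel. The orange divider is still flat, and the tin, torch, vinegar and spray are at the same pixels as at the start.
- **Disagreements:** When I fitted the folder's position, one corner in the scene view was about 5 pixels off, probably because the tin partly hides it. The fit gave it little weight. No other check failed or disagreed.

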